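# Load the bench mixer by container type and hold its run paddle at half travel

### The job

Load the bench mixer: stand both screw-lid sample pots upright in the long tray and the small brown glass bottle upright in the square tray, and leave the tall black screw can where it stands. Only when all three are in and let go, press the mixer's spring-loaded hold-to-run paddle half-way down, so that its pointer stands in the gap of the gate beside it, never down to the stop, and keep it there for three seconds. Finish while still holding the paddle half-way with the fingers; do not let it come up.

Things in the scene. Friction and masses are not known exactly. Their poses are not given: they have to be found in the camera images.
- pot_a: white screw-lid sample pot with a red lid, 59 mm high; body 44 mm across, lid 52 mm across from 44 to 59 mm up; 30 g. Origin at the centre of its underside, z up its axis. It starts upright in the row of four small containers (two pots, bottle, can) on the table in front of the mixer, in any of the four places (centres at least 80 mm apart).
- pot_b: the other sample pot, same shape and size, with a yellow lid; origin at the centre of its underside, z up. In the same row.
- bottle: small brown glass bottle with a black screw cap, 56 mm high; body 27 mm across up to 41 mm, cap 18 mm across above that; 30 g. Origin at the centre of its underside, z up. In the same row.
- can: black screw can, 68 mm high, 40 mm across; a bystander in the same row that must stay where it is. Origin at the centre of its underside, z up.
- mixer: fixed bench mixer, 150 (its x) x 290 (its y) mm, its flat platform 50 mm above the table; stands behind the row, turned up to 0.15 rad. Origin under its centre at table height. It carries the two fixed trays side by side along its y, 144 mm between centres, either one on the left.
- long_tray: fixed white open tray, the long one, for the pots: outside 90 (its x) x 136 (its y) mm, 20 mm high over all, walls and floor 3 mm thick, inside 84 x 130 mm. Origin at the centre of its underside, on the platform 50 mm above the table; its axes are parallel to the mixer's.
- square_tray: fixed white open tray, the square one, for the bottle: outside 90 x 90 mm, 20 mm high over all, walls and floor 3 mm thick, inside 84 x 84 mm. Origin at the centre of its underside, on the platform 50 mm above the table; axes parallel to the mixer's.
- switch_base: fixed grey base of the hold-to-run paddle, 140 (its x) x 64 (its y) mm, on the table to the left of the mixer, turned up to 0.2 rad. Origin on its underside; its x points from the paddle's free end to the hinge, away from the robot. At its +y side, by the free end, stands a steel gate, 51 mm high, with two short bars; the pointer is in the gap between them at joint 0.06 to 0.14 rad.
- hinge_point (a point): middle of the paddle's hinge axis, 50 mm above the table and 45 mm behind (+x of) the base's origin; the axis is level, along the base's y. Fixed.
- paddle_pad (a point): centre of the top of the ribbed pressing pad (40 x 36 mm) near the paddle's free end, 105 mm from the hinge axis, 60 mm above the table when up; moves with the paddle. Pressed straight down it sinks about 10.5 mm at half travel.
- paddle (a joint): angle of the black paddle (118 x 44 mm plate) in rad: 0 up, 0.20 down at the stop (pad 21 mm lower). It springs back up: the pad needs about 2 N to start, 6 N at half travel (0.10) and 10 N at the stop.
Not all that is in view belongs to the job. What is shaped like the bottle but green or red is not meant.

How it is judged:
On the way, in this order (a step that is already met when the one before it is completed fails the run):
1. both pots stand in the long tray and the bottle in the square tray, let go and at rest (x of pot_a in the frame of long_tray between -0.026 and 0.026 m and y of pot_a in the frame of long_tray between -0.05 and 0.05 m and z of each of pot_a, pot_b in the frame of long_tray below 0.01 m and angle between each of pot_a, pot_b, bottle's own z axis and vertical below 0.15 rad and x of pot_b in the frame of long_tray between -0.026 and 0.026 m and y of pot_b in the frame of long_tray between -0.05 and 0.05 m and x of bottle in the frame of square_tray between -0.034 and 0.034 m and y of bottle in the frame of square_tray between -0.034 and 0.034 m and z of bottle in the frame of square_tray below 0.01 m and linear speed of each of pot_a, pot_b, bottle below 0.03 m/s and contact force between the fingers and pot_a below 0.1 N and contact force between the fingers and pot_b below 0.1 N and contact force between the fingers and bottle below 0.1 N), for 0.2 s.
2. the fingers keep the paddle at half travel for three seconds (x of pot_a in the frame of long_tray between -0.026 and 0.026 m and y of pot_a in the frame of long_tray between -0.05 and 0.05 m and z of each of pot_a, pot_b in the frame of long_tray below 0.01 m and angle between each of pot_a, pot_b, bottle's own z axis and vertical below 0.15 rad and x of pot_b in the frame of long_tray between -0.026 and 0.026 m and y of pot_b in the frame of long_tray between -0.05 and 0.05 m and x of bottle in the frame of square_tray between -0.034 and 0.034 m and y of bottle in the frame of square_tray between -0.034 and 0.034 m and z of bottle in the frame of square_tray below 0.01 m and value of joint paddle between 0.06 and 0.14 rad and contact force between the fingers and paddle above 1.5 N), for 3 s.
At the end, for the whole second after the job is handed in: Both pots stand on the floor of the long tray and the bottle on the floor of the square tray, upright (within 0.15 rad), at rest and not touched; the fingers (at least 1.5 N) hold the paddle still between 0.06 and 0.14 rad; the black can stands within 30 mm of where it was (all of step 2 and linear speed of each of pot_a, pot_b, bottle below 0.03 m/s and contact force between the fingers and pot_a below 0.1 N and contact force between the fingers and pot_b below 0.1 N and contact force between the fingers and bottle below 0.1 N and velocity of joint paddle between -0.05 and 0.05 rad/s and distance of can from where it was at the start of the episode below 0.03 m and angle between can's own z axis and vertical below 0.15 rad); the arm keeps its last pose, push and grip.
It fails at once if the paddle is pressed before all three containers are in their trays (value of joint paddle above 0.04 rad and not ((x of pot_a in the frame of long_tray between -0.026 and 0.026 m and y of pot_a in the frame of long_tray between -0.05 and 0.05 m and z of pot_a in the frame of long_tray below 0.01 m and angle between pot_a's own z axis and vertical below 0.15 rad) and (x of pot_b in the frame of long_tray between -0.026 and 0.026 m and y of pot_b in the frame of long_tray between -0.05 and 0.05 m and z of pot_b in the frame of long_tray below 0.01 m and angle between pot_b's own z axis and vertical below 0.15 rad) and (x of bottle in the frame of square_tray between -0.034 and 0.034 m and y of bottle in the frame of square_tray between -0.034 and 0.034 m and z of bottle in the frame of square_tray below 0.01 m and angle between bottle's own z axis and vertical below 0.15 rad))).
It fails at once if the paddle is pushed down to its stop (value of joint paddle above 0.19 rad).
It fails at once if the black can is shifted or knocked over (distance of can from where it was at the start of the episode above 0.03 m or angle between can's own z axis and vertical above 0.4 rad).
It also fails if it takes over 72 s, if anything falls off the work surface, if the arm or the gripper's body presses on something with over 40 N, if the wrist force passes 120 N, or if a joint passes its speed limit or range.

### The arm

A 6-joint arm with a two-finger parallel gripper is mounted at the origin on a cart in front of the work surface, level with it; the furniture and walls round the work are solid. World frame = base frame: x ahead of the robot, y to its left, z up, the work surface at z = 0. Lengths are in m, angles in rad, forces in N, time in s.
With the tool pointing down it reaches from about 0.25 to 0.775 m from the base axis. Payload 4 kg.
Tool frame: the origin (TCP) lies between the finger pads; the fingertips stand 14 mm ahead of it and the grasp point (between the pads) lies 5 mm behind it (nose_length is the distance from the TCP to the fingertips, in m); z points along the fingers, y is the line along which they close (so a half turn about z gives the same grasp; the last joint's range is limited). The gripper opens to 94 mm and grips with 3 to 60 N. Pads are 16 mm wide; open, the fingers measure 119 mm over their backs; the gripper's body (75 mm by 177 mm) begins 78 mm behind the grasp point.
Start: joints at [-1.407, 0.087, 1.371, -0, 1.684, -0.103], TCP at [0.145, -0.531, 0.22] pointing down, gripper open.
Joint ranges: [-3.1, 3.1], [-0.76, 2.03], [0.27, 2.55], [-1.08, 4.22], [0.17, 2.65], [-2.57, 2.57]. Speed limits (rad/s): [2.79, 2.79, 3.14, 3.14, 3.14, 3.14].

### API

Orientations are given as [roll, pitch, yaw] about the fixed x, y, z axes, in that order (R = Rz(yaw) Ry(pitch) Rx(roll)).
In Python, from bench import * gives the robot as it stands.
- The arm moves only by the tool move_arm, never from a script. Its argument "steps" is one flat list of numbers, 7 for each row, row after row: the turn, a rotation vector about the world's x, y, z in rad, then the shift along the world's x, y, z in m, then the opening, from 0 (shut) to 1 (fully open). A call has 1 to 12 rows; each row is the pose to reach, as a shift and turn from the pose commanded when the call began; what a row does not reach only later rows make up. A row lasts 1/10 s, in which the tool goes at most 50 mm and 8.59 degrees, less where a joint would pass 70% of its speed; a pose out of reach is approached as far as the arm can. A call with a gripper value outside its range is refused whole. The fingers move at their own pace and stop on an object; the grip force is fixed at half the most. Time passes only in rows, so rows that repeat a pose let the fingers close. It gives the time, the measured TCP pose, the force, the opening and the grip force at its end, in the units of the state.
- get_obs(): the state, without advancing time (a new reading comes with each control period).
- snapshot(name): name is "side" or "top"; returns (picture, depth): 384x512x3 uint8, red, green, blue; 384x512 float32, m along the optical axis (not along the pixel's ray), 0 where there is no reading.
- camera_model(name): a dict with "fx", "fy", "cx", "cy" (pixels), "rvec" (rotation vector, rad) and "tvec" (3), from world to camera coordinates, as OpenCV has them. Camera axes: x right, y down, z forward; pixel columns grow to the right and rows downward; lengths in m; the calibration is good to about 2 mm. A picture is of the moment at which its call begins. camera_model takes no time and is no camera call.
- close_job(): hands the job in; it is judged then, once.
Trained networks look in the newest picture that a camera, given by its name, has taken for a name from the list of things; names that differ only in an ending like _2 or _b are one class to them, and where a whole thing is asked for, a point or a joint stands for the part that bears it (a point fixed in the world has none). Each returns a list of dicts, best first, with "score" (0 to 1); they miss things now and then, are a little off and sometimes report something else, mostly with a low value. They report only what shows in the picture. A call takes as long as a camera call. They do not tell look-alikes from the thing itself.
- silhouettes(camera, target): "pixels" (384x512 bool, what is visible of it) and "uv" ([column, row] in pixels, amid what is visible of it).
- spot_point(camera, target): "uv" ([column, row] in pixels: a listed point, or the origin of a listed thing).
The state is a dict: "time": time; "joint_positions": joint angles; "qvel": joint speeds; "joint_torque": joint torques, N m; "tool_pos": TCP position; "ee_rot": TCP orientation; "wrist_force": force on the tool from outside, world axes, zero at the start; "wrist_torque": the same for the moment, N m; "width": finger opening in m; "finger_force": force on a finger pad.
Only numpy, scipy, OpenCV 4.12 (cv2) and the standard library are available. Lean on these libraries where they do the work, as an engineer would, in place of code of your own. Each camera call takes 0.05 s, during which the arm holds its last target. There are 200 camera calls.

## Working session

There is one attempt and no reset: what is moved stays moved. The work goes in short steps, Python scripts to look and compute and a tool call to move; the robot and the scene stay as the last step left them, time stands still between calls to the robot, and variables do not carry over. Pictures are saved under pics/ and viewed, at most 10 in all, crops included, and the job is handed in when it is done.

Besides the shell and the picture viewer there is one more tool, called after "Request:" as name(argument=value, ...) on one line, values as JSON. move_arm: Moves the arm, as the interface text tells. Its arguments: {"type":"object","properties":{"steps":{"type":"array"}},"required":["steps"]}

```bash
mkdir -p pics
cat > h.py <<'E'
from bench import *
import numpy as np, cv2
def cam(n):
    m=camera_model(n);R=cv2.Rodrigues(np.array(m["rvec"],float))[0];return m,R,np.array(m["tvec"],float).ravel()
def cloud(n,depth):
    m,R,t=cam(n);v,u=np.mgrid[:384,:512]
    P=np.stack([(u-m["cx"])/m["fx"]*depth,(v-m["cy"])/m["fy"]*depth,depth],-1)
    W=(P-t)@R; W[depth<=0]=np.nan; return W
def atz(n,uv,z):
    m,R,t=cam(n);d=R.T@np.array([(uv[0]-m["cx"])/m["fx"],(uv[1]-m["cy"])/m["fy"],1]);c=-R.T@t
    return c+d*(z-c[2])/d[2]
def tri(uv1,uv2):
    Ps=[]
    for n in("top","side"):
        m,R,t=cam(n);K=np.array([[m["fx"],0,m["cx"]],[0,m["fy"],m["cy"]],[0,0,1]]);Ps.append(K@np.c_[R,t])
    X=cv2.triangulatePoints(Ps[0],Ps[1],np.array(uv1,float).reshape(2,1),np.array(uv2,float).reshape(2,1)).ravel();return X[:3]/X[3]
E
python3 - <<'E'
from h import *
np.set_printoptions(precision=4,suppress=True)
o=get_obs();print(o)
for n in("top","side"):
    p,d=snapshot(n);cv2.imwrite(f"pics/{n}0.png",p[...,::-1]);np.save(n+"d.npy",d)
    m,R,t=cam(n);print(n,-R.T@t,m["fx"])
    W=cloud(n,d)
    for k in("pot_a","bottle","can","mixer","long_tray","square_tray","switch_base","paddle"):
        for s in silhouettes(n,k)[:4]:
            M=s["pixels"]&(d>0);w=W[M]
            print(k,round(s["score"],2),np.array(s["uv"]),M.sum(),np.percentile(w,[2,98],axis=0).ravel() if len(w) else "", p[s["pixels"]].mean(0))
    for k in("hinge_point","paddle_pad","long_tray","square_tray","switch_base","mixer"):
        for s in spot_point(n,k)[:2]: print("pt",k,round(s["score"],2),np.array(s["uv"]))
E
```

```text
{'time': 0.0, 'joint_positions': array([-1.4071,  0.0879,  1.3722, -0.    ,  1.6836, -0.1031]), 'qvel': array([ 0.0011,  0.0004,  0.    ,  0.0006, -0.0002, -0.0005]), 'joint_torque': array([ -0.0002, -34.0178, -30.2428,   0.0718,   0.033 ,  -0.0002]), 'tool_pos': array([ 0.1449, -0.5301,  0.2184]), 'ee_rot': array([-3.1395, -0.0002,  0.2668]), 'wrist_force': array([0.0631, 0.1479, 0.7399]), 'wrist_torque': array([-0.0309,  0.0007,  0.0228]), 'finger_force': 0.0, 'width': 0.09440882822893673}
top [0.3594 0.1556 0.9974] 396.4430431866674
pot_a 0.67 [261.8 211.9] 338 [0.4319 0.1138 0.055  0.477  0.1588 0.0615] [137.0412 114.9765  47.4912]
pot_a 0.55 [355.5 216.8] 405 [ 0.4228 -0.1123  0.0074  0.4661 -0.0644  0.0617] [104.2924  32.1646  30.3489]
bottle 0.69 [201.8 187.2] 93 [0.5029 0.2691 0.0174 0.5231 0.2905 0.0584] [111.5851  28.2447  27.2234]
can 0.78 [305.1 206. ] 226 [0.4525 0.0223 0.0217 0.4865 0.0562 0.0707] [14.8584 15.3053 16.6372]
mixer 0.64 [263.1 153.1] 3242 [ 0.5642 -0.0108  0.0245  0.7138  0.2643  0.0533] [30.4193 30.9669 31.7288]
long_tray 0.62 [301.8 137.2] 2121 [ 0.5983 
[... 1437 characters left out ...]
7 [ 0.5634 -0.0038  0.0079  0.7129  0.2684  0.0509] [93.58   92.9624 92.7399]
long_tray 0.73 [214.9 171.3] 974 [ 0.5971 -0.0178  0.0507  0.6878  0.1214  0.0695] [181.8528 180.4816 180.0665]
square_tray 0.75 [201.4 194.6] 1053 [0.5906 0.1498 0.0509 0.6796 0.242  0.0696] [170.6591 168.6657 166.7453]
switch_base 0.82 [216.5 269.6] 3261 [0.4834 0.3742 0.0019 0.6166 0.4457 0.0605] [91.1527 94.6594 98.1558]
paddle 0.76 [225.6 256.3] 1181 [0.4846 0.3793 0.0144 0.5967 0.4336 0.0609] [53.1944 52.6255 54.8935]
pt paddle_pad 0.94 [244.9 260.5]
pt long_tray 0.96 [213.4 173. ]
pt square_tray 0.89 [199.7 197.2]
pt switch_base 0.88 [214.8 277.1]
pt switch_base 0.21 [247.5 258.5]
pt mixer 0.74 [210.8 200.7]
```

```bash
ls . pics
```

```text
.:
h.py
pics
sided.npy
topd.npy

pics:
side0.png
top0.png
```

View pics/top0.png

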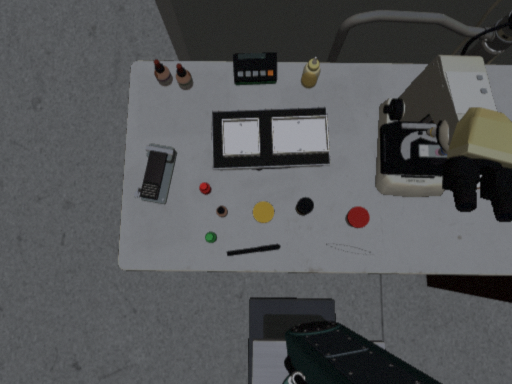

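View pics/side0.png

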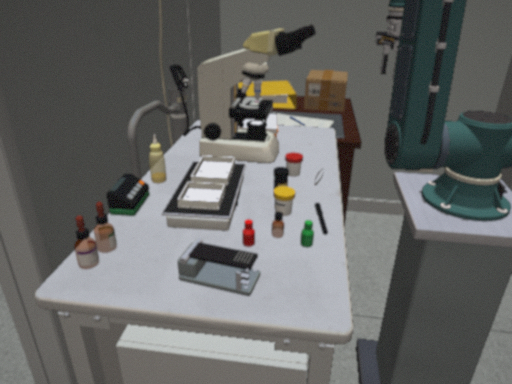

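The top view shows the yellow pot (263,212), red pot (358,217), can (305,206) and brown bottle (222,211). Red (205,188) and green (211,238) bottles are decoys. The long tray is at (301,135), the square tray at (241,136) and the paddle at (155,173). The side view agrees, with the brown bottle at (277,222). Next I refine these positions from both depth maps.

Run:
```python
from h import *
np.set_printoptions(precision=4,suppress=True)
im={n:cv2.imread(f"pics/{n}0.png") for n in("top","side")};D={n:np.load(n+"d.npy") for n in im};W={n:cloud(n,D[n]) for n in im}
def circ(p):
    A=np.c_[2*p,np.ones(len(p))];s=np.linalg.lstsq(A,(p**2).sum(1),rcond=None)[0];return s[:2],np.sqrt(s[2]+s[:2]@s[:2])
for k,(x,y,r,z0) in dict(yel=(.454,.137,.035,.045),red=(.447,-.089,.035,.045),can=(.47,.04,.03,.05),bot=(.46,.245,.022,.043),redb=(.512,.28,.022,.043),green=(.395,.268,.022,.043)).items():
    for n in W:
        w=W[n].reshape(-1,3);m=(np.hypot(w[:,0]-x,w[:,1]-y)<r)&(w[:,2]>z0)&(w[:,2]<.085);q=w[m]
        top=q[q[:,2]>np.percentile(q[:,2],90)-.005] if len(q) else q
        if len(q)<5: print(k,n,"none");continue
        c,rr=cv2.minEnclosingCircle(top[:,:2].astype(np.float32)); print(k,n,len(q),"ztop",np.percentile(q[:,2],95),"mec",np.array(c),rr,"mean",top.mean(0))
        lo=w[(np.hypot(w[:,0]-x,w[:,1]-y)<r+.005)&(w[:,2]>.008)&(w[:,2]<.04)]
        if n=="side" and len(lo)>10: print("   body circ",*circ(lo[:,:2]),len(lo))
# trays: rim points
for k,(x,y,hx,hy) in dict(longt=(.643,.05,.06,.08),sq=(.636,.195,.06,.06)).items():
    for n in W:
        w=W[n].reshape(-1,3);m=(abs(w[:,0]-x)<hx)&(abs(w[:,1]-y)<hy)&(w[:,2]>.062)&(w[:,2]<.08);q=w[m]
        r=cv2.minAreaRect(q[:,:2].astype(np.float32));fl=w[(abs(w[:,0]-x)<.03)&(abs(w[:,1]-y)<.03)]
        print(k,n,len(q),r,"rimz",np.median(q[:,2]),"floor",np.nanmedian(fl[:,2]))
print("tri long",tri([301.8,135.8],[213.4,173]),"sq",tri([241.9,135.7],[199.7,197.2]),"pad",tri([151.9,188.7],[244.9,260.5]),"base",tri([159.3,173.6],[214.8,277.1]))
print("hinge",atz("top",[160.3,149],.05),"pad top z.06",atz("top",[151.9,188.7],.06),atz("side",[244.9,260.5],.06))
for n in W:
    w=W[n].reshape(-1,3);m=(w[:,0]>.46)&(w[:,0]<.64)&(w[:,1]>.34)&(w[:,1]<.46)&(w[:,2]>.045)&(w[:,2]<.07);q=w[m]
    print("paddle",n,cv2.minAreaRect(q[:,:2].astype(np.float32)))
    for a in np.arange(.48,.62,.01):
        s=q[abs(q[:,0]-a)<.005]
        if len(s)>3:print(round(a,2),s[:,1].min(),s[:,1].max(),np.median(s[:,2]),end=" | ")
    print()
v=cv2.resize(np.hstack([im["top"][110:260,120:270]]),None,fx=4,fy=4);cv2.imwrite("pics/c1.png",v)
```

```text
yel top 367 ztop 0.061100939746419336 mec [0.4546 0.1379] 0.02559054270386696 mean [0.4543 0.1376 0.0584]
yel side 279 ztop 0.05930551966165231 mec [0.4546 0.1405] 0.027914341539144516 mean [0.4539 0.1431 0.0577]
   body circ [0.4551 0.1395] 0.02061760115236192 201
red top 395 ztop 0.060806181475762985 mec [ 0.4461 -0.0889] 0.026105493307113647 mean [ 0.4458 -0.0885  0.0584]
red side 170 ztop 0.0589839935182376 mec [ 0.4446 -0.0863] 0.026867693290114403 mean [ 0.4448 -0.0826  0.0573]
   body circ [ 0.4446 -0.0866] 0.019383124879331387 134
can top 229 ztop 0.07022263416377066 mec [0.4717 0.0382] 0.019556641578674316 mean [0.4714 0.0381 0.0679]
can side 168 ztop 0.06838546984056633 mec [0.4715 0.0406] 0.020811451599001884 mean [0.4707 0.043  0.067 ]
   body circ [0.4705 0.0393] 0.017753468220418504 76
bot top 45 ztop 0.05748106471007332 mec [0.4578 0.2399] 0.00813001673668623 mean [0.4578 0.2398 0.0557]
bot side 66 ztop 0.05634458936187615 mec [0.458  0.2421] 0.009612091816961765 mean [0.4578 0.2432 0.0545]
   body circ [0.4578 0.2432] 0.010560126156643323 170
redb top 46 ztop 0.058139
[... 2911 characters left out ...]
13277486124585 0.05889213023727642 | 0.53 0.38463456780167743 0.4308778016777691 0.05713422810254385 | 0.54 0.3838011037675522 0.42861496801282667 0.05715224046327427 | 0.55 0.3819369233676881 0.42622651578800186 0.05701981064102462 | 0.56 0.38133992983443776 0.4258025705613686 0.05693459654059202 | 0.57 0.37797986229979724 0.42306825261194986 0.056928950229504525 | 0.58 0.37737267521863793 0.42227488032877325 0.05710652486146189 | 0.59 0.36268339978249875 0.42871487754540183 0.05658980762856908 | 0.6 0.35992589419999993 0.4296430485686975 0.05577633955722691 | 0.61 0.36620016866407457 0.4284231829784652 0.05452438059592857 | 0.62 0.38647655131939457 0.4255588422170679 0.047114988429216964 |
```

View pics/c1.png

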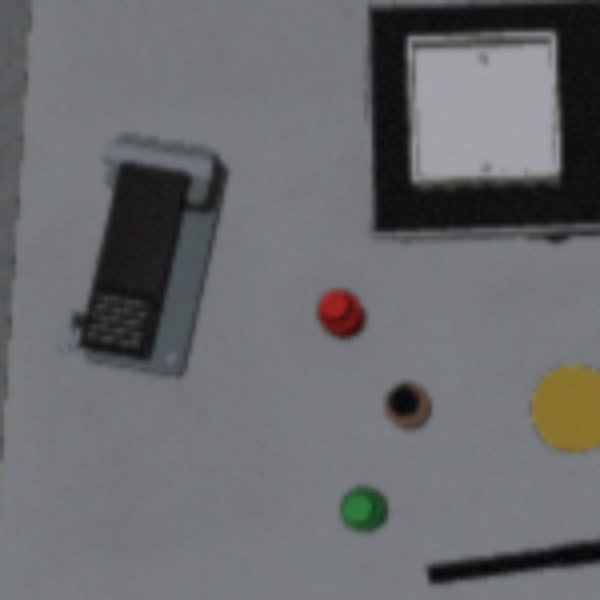

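The crop confirms the brown bottle at crop (403,402) between the red and green ones, and the ribbed pad around crop (121,321). Next I check the free space around the microscope.

Run:
```python
from h import *
for n in("top","side"):
    w=cloud(n,np.load(n+"d.npy")).reshape(-1,3)
    for a in np.arange(.25,.75,.05):
        print(n,round(a,2),[int(1000*np.nanmax(np.r_[0,w[(w[:,0]>=a)&(w[:,0]<a+.05)&(w[:,1]>=b)&(w[:,1]<b+.04),2]])) for b in np.arange(-.44,.0,.04)])
```

```text
top 0.25 [0, 0, 0, 0, 0, 0, 0, 0, 0, 0, 0]
top 0.3 [4, 5, 3, 4, 4, 4, 4, 4, 4, 5, 5]
top 0.35 [5, 4, 4, 5, 4, 4, 4, 8, 11, 11, 11]
top 0.4 [4, 4, 4, 4, 386, 393, 394, 381, 62, 61, 4]
top 0.45 [4, 5, 5, 4, 382, 381, 389, 364, 62, 61, 4]
top 0.5 [7, 48, 10, 55, 379, 379, 378, 169, 167, 4, 3]
top 0.55 [0, 47, 0, 0, 372, 375, 374, 173, 169, 4, 54]
top 0.6 [0, 0, 0, 0, 350, 354, 321, 179, 170, 5, 74]
top 0.65 [0, 0, 0, 0, 316, 309, 308, 96, 4, 4, 72]
top 0.7 [0, 0, 0, 0, 293, 293, 291, 94, 5, 4, 53]
side 0.25 [0, 0, 0, 0, 0, 0, 0, 0, 0, 0, 0]
side 0.3 [1, 0, 0, 1, 0, 1, 2, 2, 1, 1, 2]
side 0.35 [1, 1, 1, 0, 1, 1, 1, 5, 6, 8, 9]
side 0.4 [0, 1, 1, 0, 389, 390, 390, 381, 59, 59, 1]
side 0.45 [1, 1, 1, 1, 367, 370, 387, 371, 59, 59, 1]
side 0.5 [45, 45, 41, 53, 376, 376, 376, 344, 165, 1, 1]
side 0.55 [44, 45, 0, 0, 369, 371, 369, 170, 167, 0, 50]
side 0.6 [45, 44, 44, 191, 318, 349, 320, 172, 165, 0, 69]
side 0.65 [0, 0, 43, 0, 311, 306, 307, 91, 0, 0, 71]
side 0.7 [0, 0, 0, 0, 288, 291, 289, 92, 0, 0, 50]
```

Run:
```python
from h import *
for n in("top","side"):
    w=cloud(n,np.load(n+"d.npy")).reshape(-1,3)
    for a in np.arange(.36,.64,.02):
        q=w[(w[:,0]>=a)&(w[:,0]<a+.02)&(w[:,1]>-.4)&(w[:,1]<0)]
        r=[]
        for z0,z1 in((.07,.15),(.15,.2),(.2,.25),(.25,.3),(.3,.35),(.35,.42)):
            s=q[(q[:,2]>z0)&(q[:,2]<z1)]; r.append((int(1000*np.percentile(s[:,1],95)),len(s)) if len(s)>2 else None)
        print(n,round(a,2),r)
```

```text
top 0.36 [None, None, None, None, None, None]
top 0.38 [None, None, None, None, None, None]
top 0.4 [None, None, None, None, None, (-223, 82)]
top 0.42 [None, None, None, None, None, (-163, 433)]
top 0.44 [None, None, None, None, (-225, 36), (-162, 547)]
top 0.46 [None, None, None, None, (-160, 159), (-165, 591)]
top 0.48 [None, None, None, None, (-158, 140), (-160, 721)]
top 0.5 [None, None, None, None, (-162, 45), (-166, 793)]
top 0.52 [(-129, 59), (-120, 339), None, None, (-176, 80), (-182, 626)]
top 0.54 [(-115, 4), (-118, 564), None, (-200, 23), (-182, 108), (-189, 561)]
top 0.56 [(-116, 8), (-119, 596), (-199, 40), (-192, 140), (-189, 112), (-197, 493)]
top 0.58 [None, (-117, 527), (-196, 25), (-191, 165), (-197, 181), (-205, 298)]
top 0.6 [(-9, 14), (-118, 465), (-194, 66), (-194, 132), (-199, 297), (-219, 17)]
top 0.62 [(-15, 5), (-119, 468), (-197, 47), (-197, 134), (-199, 412), None]
top 0.64 [(-15, 14), (-139, 214), (-196, 94), (-196, 130), (-199, 409), None]
side 0.36 [None, None, None, None, None, None]
side 0.38 [None, None, None, None, None, None]
side 0.4 [None, None,
[... 196 characters left out ...]
1, 92)]
side 0.48 [None, None, None, None, (-156, 89), (-156, 75)]
side 0.5 [None, None, None, None, (-159, 75), (-162, 103)]
side 0.52 [(-114, 25), (-115, 97), None, (-243, 3), (-174, 103), (-177, 81)]
side 0.54 [(-116, 88), (-114, 136), (-214, 14), (-199, 102), (-180, 131), (-187, 66)]
side 0.56 [(-118, 108), (-115, 177), (-200, 101), (-190, 135), (-188, 123), (-194, 56)]
side 0.58 [(-117, 90), (-114, 139), (-195, 71), (-189, 126), (-196, 127), (-203, 27)]
side 0.6 [(-116, 27), (-114, 138), (-192, 80), (-193, 121), (-196, 96), None]
side 0.62 [(-117, 52), (-115, 203), (-193, 56), (-195, 123), (-195, 51), None]
side 0.64 [(-194, 149), (-150, 140), (-194, 130), (-193, 121), (-195, 35), None]
```

Request:
move_arm(steps=[0,0,1.7,0.155,0.431,0.01,1,0,0,1.7,0.155,0.431,0.01,1,0,0,1.7,0.155,0.431,0.01,1,0,0,1.7,0.155,0.431,0.01,1,0,0,1.7,0.155,0.431,0.01,1,0,0,1.7,0.155,0.431,0.01,1,0,0,1.7,0.155,0.431,0.01,1,0,0,1.7,0.155,0.431,0.01,1,0,0,1.7,0.155,0.431,0.01,1,0,0,1.7,0.155,0.431,0.01,1,0,0,1.7,0.155,0.431,0.01,1,0,0,1.7,0.155,0.431,0.01,1])

```text
time: 2.7
tool_pos: [0.3002, -0.0986, 0.2298]
ee_rot: [3.141, 0.001, 1.974]
wrist_force: [-0.2, 0.2, 0.0]
width: 0.094
finger_force: 0.0
```

Request:
move_arm(steps=[0,0,0,0.05,0.004,0,1,0,0,0,0.1,0.008,0,1,0,0,0,0.145,0.012,-0.02,1,0,0,0,0.145,0.012,-0.06,1,0,0,0,0.145,0.012,-0.1,1,0,0,0,0.145,0.012,-0.13,1,0,0,0,0.145,0.012,-0.16,1,0,0,0,0.145,0.012,-0.184,1,0,0,0,0.145,0.012,-0.184,1])

```text
time: 3.6
tool_pos: [0.4419, -0.0865, 0.0418]
ee_rot: [-3.135, -0.005, 1.967]
wrist_force: [0.3, 1.2, 0.1]
width: 0.0945
finger_force: 0.0
```

Request:
move_arm(steps=[0,0,0,0,0,0,0.3,0,0,0,0,0,0.3,0,0,0,0,0,0.3,0,0,0,0,0,0.3,0,0,0,0,0,0.3,0,0,0,0,0,0.3,0,0,0,0,0,0.3])

```text
validation failed for argument at $.st...
```

Request:
move_arm(steps=[0,0,0,0,0,0,0,0,0,0,0,0,0,0,0,0,0,0,0,0,0,0,0,0,0,0,0,0,0,0,0,0,0,0,0,0,0,0,0,0,0,0])

```text
time: 4.2
tool_pos: [0.4452, -0.0876, 0.0459]
ee_rot: [3.141, 0.001, 1.967]
wrist_force: [0.1, 0.7, 1.4]
width: 0.0508
finger_force: 30.0
```

Request:
move_arm(steps=[0,0,0,0,0,0.03,0,0,0,0,0,0,0.07,0,0,0,0,0,0,0.11,0,0,0,-0.06,0.03,0.02,0.13,0,0,0,-0.12,0.06,0.04,0.13,0,0,0,-0.18,0.09,0.06,0.13,0,0,0,-0.24,0.125,0.08,0.13,0,0,0,-0.3,0.16,0.095,0.13,0,0,0,-0.345,0.19,0.104,0.13,0,0,0,-0.345,0.2,0.104,0.12,0,0,0,-0.345,0.2,0.104,0.1,0,0,0,-0.345,0.2,0.104,0.08,0])

```text
time: 5.4
tool_pos: [0.6446, 0.016, 0.1242]
ee_rot: [-3.141, 0.0, 1.623]
wrist_force: [-0.1, 0.1, -0.3]
width: 0.0507
finger_force: 30.0
```

Request:
move_arm(steps=[0,0,0,0,0,-0.012,0,0,0,0,0,0,-0.02,0,0,0,0,0,0,-0.025,0,0,0,0,0,0,-0.025,0,0,0,0,0,0,-0.025,0])

```text
time: 5.9
tool_pos: [0.6454, 0.0163, 0.1015]
ee_rot: [3.14, 0.0, 1.622]
wrist_force: [0.4, -0.2, 0.3]
width: 0.0506
finger_force: 30.0
```

Request:
move_arm(steps=[0,0,0,0,0,-0.001,0,0,0,0,0,0,-0.002,0,0,0,0,0,0,-0.002,0,0,0,0,0,0,-0.002,0.75,0,0,0,0,0,-0.002,0.75,0,0,0,0,0,-0.002,0.75,0,0,0,0,0,-0.002,0.75])

```text
time: 6.6
tool_pos: [0.6449, 0.0164, 0.0984]
ee_rot: [-3.141, -0.0, 1.622]
wrist_force: [-0.3, -0.4, 0.2]
width: 0.0705
finger_force: 0.0
```

Request:
move_arm(steps=[0,0,0,0,0,0.04,0.75,0,0,0,0,0,0.08,0.8,0,0,0,-0.04,0.025,0.09,1,0,0,0,-0.08,0.05,0.09,1,0,0,0,-0.12,0.077,0.09,1,0,0,0,-0.16,0.103,0.09,1,0,0,0,-0.191,0.123,0.08,1,0,0,0,-0.191,0.123,0.05,1,0,0,0,-0.191,0.123,0.01,1,0,0,0,-0.191,0.123,-0.025,1,0,0,0,-0.191,0.123,-0.053,1,0,0,0,-0.191,0.123,-0.053,1])

```text
time: 7.8
tool_pos: [0.4502, 0.1388, 0.0412]
ee_rot: [-3.132, 0.001, 1.622]
wrist_force: [-0.4, -0.5, -0.7]
width: 0.0938
finger_force: 0.0
```

Request:
move_arm(steps=[0,0,0,0,0,0,0,0,0,0,0,0,0,0,0,0,0,0,0,0,0,0,0,0,0,0,0,0,0,0,0,0,0,0,0,0,0,0,0,0,0,0])

```text
time: 8.4
tool_pos: [0.4544, 0.1395, 0.046]
ee_rot: [3.14, -0.0, 1.622]
wrist_force: [0.2, 0.5, 1.4]
width: 0.0499
finger_force: 30.0
```

Run:
```python
from h import *
p,d=snapshot("top");cv2.imwrite("pics/top1.png",cv2.resize(p[90:270,120:400,::-1],None,fx=2.5,fy=2.5))
W=cloud("top",d).reshape(-1,3);q=W[(abs(W[:,0]-.646)<.04)&(abs(W[:,1]-.016)<.035)&(W[:,2]>.1)&(W[:,2]<.12)]
print(len(q),q.mean(0) if len(q) else "",cv2.minEnclosingCircle(q[:,:2].astype(np.float32)))
```

```text
397 [0.64377794 0.01599542 0.11082565] ((0.645440399646759, 0.01523845735937357), 0.02643592469394207)
```

View pics/top1.png

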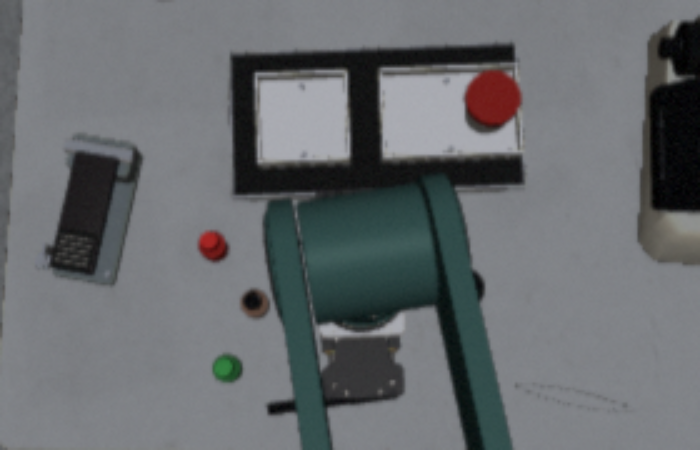

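The red pot stands in the right of the long tray (crop 493,97), and its centre measures (0.645, 0.0155), as planned. Next: carry the yellow pot.

Request:
move_arm(steps=[0,0,0,0,0,0.03,0,0,0,0,0,0,0.07,0,0,0,0,0,0,0.11,0,0,0,0,0.03,-0.01,0.125,0,0,0,0,0.07,-0.02,0.125,0,0,0,0,0.11,-0.03,0.125,0,0,0,0,0.15,-0.043,0.125,0,0,0,0,0.18,-0.053,0.12,0,0,0,0,0.188,-0.053,0.1,0,0,0,0,0.188,-0.053,0.08,0,0,0,0,0.188,-0.053,0.065,0,0,0,0,0.188,-0.053,0.058,0])

```text
time: 9.65
tool_pos: [0.6407, 0.0864, 0.1009]
ee_rot: [-3.138, -0.0, 1.622]
wrist_force: [0.3, -0.3, 0.2]
width: 0.0504
finger_force: 30.0
```

Request:
move_arm(steps=[0,0,0,0,0,-0.002,0,0,0,0,0,0,-0.004,0,0,0,0,0,0,-0.005,0,0,0,0,0,0,-0.005,0,0,0,0,0,0,-0.005,0.75,0,0,0,0,0,-0.005,0.75,0,0,0,0,0,-0.005,0.75,0,0,0,0,0,-0.005,0.75])

```text
time: 10.45
tool_pos: [0.6421, 0.0864, 0.0987]
ee_rot: [3.141, 0.0, 1.622]
wrist_force: [0.5, -0.3, 0.2]
width: 0.0704
finger_force: 0.0
```

Request:
move_arm(steps=[0,0,0,0,0,0.04,0.75,0,0,0,0,0,0.07,0.75,0,0,0,-0.035,0.03,0.08,0.6,0,0,0,-0.07,0.06,0.08,0.55,0,0,0,-0.105,0.09,0.08,0.55,0,0,0,-0.14,0.12,0.08,0.55,0,0,0,-0.175,0.147,0.07,0.55,0,0,0,-0.184,0.155,0.045,0.55,0,0,0,-0.184,0.155,0.015,0.55,0,0,0,-0.184,0.155,0.015,0.55,0,0,0,-0.184,0.155,-0.01,0.55,0,0,0,-0.184,0.155,-0.03,0.55])

```text
time: 11.65
tool_pos: [0.4593, 0.2416, 0.0696]
ee_rot: [3.139, -0.001, 1.621]
wrist_force: [-0.1, -0.2, 0.5]
width: 0.0516
finger_force: 0.0
```

Request:
move_arm(steps=[0,0,0,0,0,-0.02,0.55,0,0,0,0,0,-0.038,0.55,0,0,0,0,0,-0.038,0.55,0,0,0,0,0,-0.038,0,0,0,0,0,0,-0.038,0,0,0,0,0,0,-0.038,0,0,0,0,0,0,-0.038,0,0,0,0,0,0,-0.038,0])

```text
time: 12.45
tool_pos: [0.4589, 0.2417, 0.0318]
ee_rot: [3.139, -0.001, 1.622]
wrist_force: [-0.0, -0.3, 4.3]
width: 0.0258
finger_force: 30.0
```

Request:
move_arm(steps=[0,0,0,0,0,0.03,0,0,0,0,0,0,0.07,0,0,0,0,0,0,0.11,0,0,0,0,0.03,-0.01,0.12,0,0,0,0,0.07,-0.02,0.12,0,0,0,0,0.11,-0.03,0.12,0,0,0,0,0.15,-0.04,0.12,0,0,0,0,0.178,-0.047,0.12,0,0,0,0,0.178,-0.047,0.1,0,0,0,0,0.178,-0.047,0.08,0,0,0,0,0.178,-0.047,0.065,0,0,0,0,0.178,-0.047,0.058,0])

```text
time: 13.65
tool_pos: [0.6347, 0.1942, 0.0859]
ee_rot: [-3.138, 0.001, 1.622]
wrist_force: [-0.1, -0.6, 0.4]
width: 0.0259
finger_force: 30.0
```

Request:
move_arm(steps=[0,0,0,0,0,-0.002,0,0,0,0,0,0,-0.004,0,0,0,0,0,0,-0.005,0,0,0,0,0,0,-0.005,0])

```text
time: 14.05
tool_pos: [0.6365, 0.1947, 0.0849]
ee_rot: [3.14, -0.0, 1.622]
wrist_force: [-0.1, -0.3, 2.5]
width: 0.0258
finger_force: 30.0
```

Request:
move_arm(steps=[0,0,0,0,0,0,0.5,0,0,0,0,0,0,0.5,0,0,0,0,0,0,0.5,0,0,0,0,0,0.02,0.5,0,0,0,0,0,0.06,0.5,0,0,0,0,0,0.1,0.5,0,0,0,-0.04,0.06,0.1,0,0,0,0,-0.08,0.1,0.1,0,0,0,0,-0.11,0.14,0.1,0,0,0,0,-0.135,0.18,0.1,0,0,0,0,-0.135,0.215,0.08,0,0,0,0,-0.135,0.215,0.05,0])

```text
time: 15.25
tool_pos: [0.5003, 0.4153, 0.1372]
ee_rot: [3.135, -0.007, 1.627]
wrist_force: [0.3, -0.5, 0.1]
width: 0.0025
finger_force: 0.0
```

Run:
```python
from h import *
np.set_printoptions(precision=4,suppress=True)
o=get_obs();print(o["tool_pos"],o["width"])
for n in("top","side"):
    p,d=snapshot(n);cv2.imwrite(f"pics/{n}2.png",p[...,::-1] if n=="side" else cv2.resize(p[90:270,120:400,::-1],None,fx=2.5,fy=2.5))
    W=cloud(n,d).reshape(-1,3)
    for x,y,r in((.645,.016,.03),(.642,.086,.03),(.6365,.195,.02),(.471,.0395,.03)):
        q=W[(np.hypot(W[:,0]-x,W[:,1]-y)<r)&(W[:,2]>.1 if x>.5 else (np.hypot(W[:,0]-x,W[:,1]-y)<r)&(W[:,2]>.06))&(W[:,2]<.12)]
        print(n,len(q),q.max(0) if len(q) else "",cv2.minEnclosingCircle(q[:,:2].astype(np.float32)) if len(q) else "")
    for s in spot_point(n,"paddle_pad")[:2]: print(s, atz(n,s["uv"],.06))
```

```text
[0.5003 0.4153 0.1372] 0.0025342468262005346
top 398 [0.6705 0.0408 0.1154] ((0.6448638439178467, 0.014955746941268444), 0.02633495256304741)
top 399 [0.6656 0.1101 0.1158] ((0.642167329788208, 0.08459584414958954), 0.02607945166528225)
top 51 [0.6449 0.2009 0.1114] ((0.6363494992256165, 0.1923397034406662), 0.009173196740448475)
top 220 [0.4895 0.0576 0.0731] ((0.4715023338794708, 0.03776378184556961), 0.020010830834507942)
{'uv': [153.0, 191.0], 'score': 0.59} [0.5001 0.401  0.06  ]
side 68 [0.6667 0.0256 0.112 ] ((0.6425683498382568, 0.011579022742807865), 0.02521847002208233)
side 5 [0.6406 0.0852 0.1118] ((0.6365599632263184, 0.08427198976278305), 0.004234264604747295)
side 8 [0.6345 0.202  0.1026] ((0.6306065320968628, 0.19810490310192108), 0.004986865911632776)
side 73 [0.4899 0.0596 0.0695] ((0.47070926427841187, 0.041491664946079254), 0.019354647025465965)
{'uv': [243.9, 259.4], 'score': 0.84} [0.5007 0.4179 0.06  ]
```

View pics/side2.png

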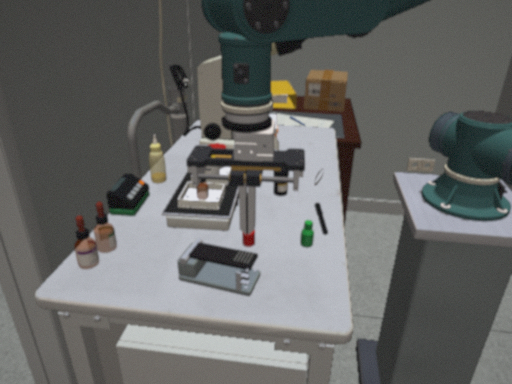

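All three stand in their trays (top heights 0.112, 0.112 and ~0.109; centred) and the can is unmoved. The closed fingers hang above the pad in the side view at about (248,240). Next: a slow descent to just above the pad.

Request:
move_arm(steps=[0,0,0,0,0,-0.02,0,0,0,0,0,0,-0.035,0,0,0,0,0,0,-0.048,0,0,0,0,0,0,-0.053,0,0,0,0,0,0,-0.056,0,0,0,0,0,0,-0.058,0,0,0,0,0,0,-0.058,0,0,0,0,0,0,-0.058,0])

```text
time: 16.25
tool_pos: [0.5013, 0.4097, 0.0762]
ee_rot: [3.14, -0.001, 1.622]
wrist_force: [0.3, -0.7, 0.6]
width: 0.0002
finger_force: 0.0
```

Request:
move_arm(steps=[0,0,0,0,0,-0.001,0,0,0,0,0,0,-0.002,0,0,0,0,0,0,-0.003,0,0,0,0,0,0,-0.004,0,0,0,0,0,0,-0.005,0,0,0,0,0,0,-0.006,0,0,0,0,0,0,-0.006,0])

```text
time: 16.95
tool_pos: [0.5009, 0.4097, 0.0697]
ee_rot: [3.141, -0.001, 1.622]
wrist_force: [-1.3, 0.3, 5.0]
width: 0.0005
finger_force: 1.9
```

Request:
move_arm(steps=[0,0,0,0,0,-0.001,0,0,0,0,0,0,-0.002,0,0,0,0,0,0,-0.003,0,0,0,0,0,0,-0.004,0,0,0,0,0,0,-0.004,0,0,0,0,0,0,-0.004,0])

```text
time: 17.55
tool_pos: [0.5008, 0.4097, 0.0657]
ee_rot: [-3.141, -0.001, 1.622]
wrist_force: [-2.2, 1.0, 5.1]
width: 0.0003
finger_force: 2.7
```

Run:
```python
from h import *
np.set_printoptions(precision=4,suppress=True)
p,d=snapshot("side");v=p[235:300,170:270,::-1];cv2.imwrite("pics/side3.png",cv2.resize(v,None,fx=8,fy=8,interpolation=cv2.INTER_CUBIC))
d0=np.load("sided.npy")
for dd in(d0,d):
    w=cloud("side",dd).reshape(-1,3)
    c,s=np.cos(-.17),np.sin(-.17);a=w[:,:2]-[.6,.3945];u=a[:,0]*c+a[:,1]*s;t=-a[:,0]*s+a[:,1]*c
    m=(u>-.085+0)&(u<-.02)&(abs(t)<.018)&(w[:,2]>.03)&(w[:,2]<.07);print(m.sum(),np.polyfit(u[m],w[m,2],1))
f=[]
for i in range(3): f.append(get_obs()["wrist_force"]);snapshot("side")
print(np.array(f),get_obs()["tool_pos"])
```

```text
425 [-0.0226  0.0563]
437 [0.0592 0.0559]
[[-3.0276  0.8309  4.5119]
 [-2.4549  0.6286  4.9165]
 [-2.6381  0.8982  5.5182]] [0.5008 0.4097 0.0657]
```

View pics/side3.png

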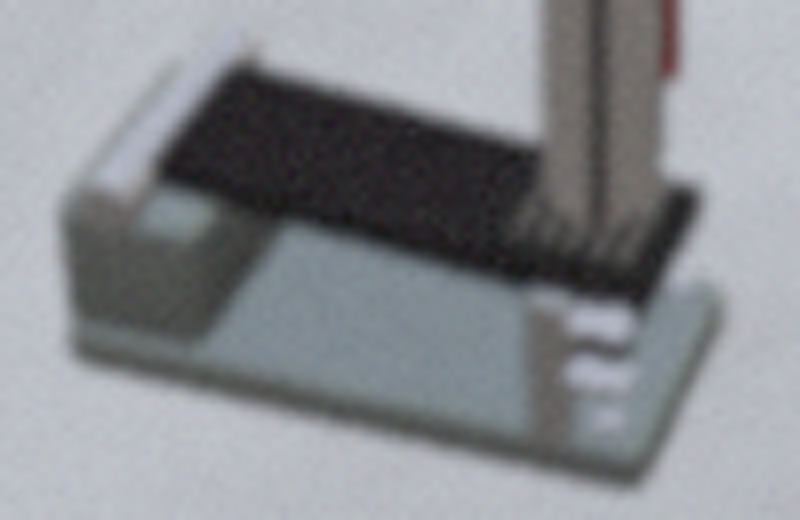

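The side crop shows the fingers on the ribbed pad (600,240), the gate bars at (600,320) and (600,372), and a dark strip between them. The paddle slope has changed by about 0.08 rad, so I go 2 mm further to about 0.10.

Request:
move_arm(steps=[0,0,0,0,0,-0.001,0,0,0,0,0,0,-0.002,0,0,0,0,0,0,-0.002,0,0,0,0,0,0,-0.002,0,0,0,0,0,0,-0.002,0,0,0,0,0,0,-0.002,0,0,0,0,0,0,-0.002,0,0,0,0,0,0,-0.002,0,0,0,0,0,0,-0.002,0,0,0,0,0,0,-0.002,0,0,0,0,0,0,-0.002,0,0,0,0,0,0,-0.002,0])

```text
time: 18.95
tool_pos: [0.5008, 0.4097, 0.064]
ee_rot: [3.142, -0.001, 1.622]
wrist_force: [-2.4, 0.7, 5.9]
width: 0.0006
finger_force: 3.0
```

Run:
```python
from h import *
np.set_printoptions(precision=4,suppress=True)
S=[]
for i in range(6):
    p,d=snapshot("side");w=cloud("side",d).reshape(-1,3)
    c,s=np.cos(-.17),np.sin(-.17);a=w[:,:2]-[.6,.3945];u=a[:,0]*c+a[:,1]*s;t=-a[:,0]*s+a[:,1]*c
    m=(u>-.085)&(u<-.02)&(abs(t)<.018)&(w[:,2]>.03)&(w[:,2]<.07);S.append(np.polyfit(u[m],w[m,2],1)[0])
print(np.array(S)+.0226,get_obs()["wrist_force"],get_obs()["tool_pos"])
```

```text
[0.1053 0.1021 0.1039 0.1045 0.103  0.1029] [-2.6212  0.6121  5.5016] [0.5009 0.4098 0.064 ]
```

Request:
move_arm(steps=[0,0,0,0,0,0,0,0,0,0,0,0,0,0,0,0,0,0,0,0,0,0,0,0,0,0,0,0,0,0,0,0,0,0,0,0,0,0,0,0,0,0,0,0,0,0,0,0,0,0,0,0,0,0,0,0,0,0,0,0,0,0,0,0,0,0,0,0,0,0,0,0,0,0,0,0,0,0,0,0,0,0,0,0])

```text
time: 20.45
tool_pos: [0.5008, 0.4097, 0.064]
ee_rot: [3.142, -0.001, 1.622]
wrist_force: [-2.5, 1.2, 5.8]
width: 0.0006
finger_force: 3.0
```

Request:
move_arm(steps=[0,0,0,0,0,0,0,0,0,0,0,0,0,0,0,0,0,0,0,0,0,0,0,0,0,0,0,0,0,0,0,0,0,0,0,0,0,0,0,0,0,0,0,0,0,0,0,0,0,0,0,0,0,0,0,0,0,0,0,0,0,0,0,0,0,0,0,0,0,0,0,0,0,0,0,0,0,0,0,0,0,0,0,0])

```text
time: 21.65
tool_pos: [0.5008, 0.4097, 0.064]
ee_rot: [3.142, -0.001, 1.622]
wrist_force: [-2.5, 0.3, 5.3]
width: 0.0004
finger_force: 3.0
```

Request:
move_arm(steps=[0,0,0,0,0,0,0,0,0,0,0,0,0,0,0,0,0,0,0,0,0,0,0,0,0,0,0,0,0,0,0,0,0,0,0,0,0,0,0,0,0,0,0,0,0,0,0,0,0,0,0,0,0,0,0,0,0,0,0,0,0,0,0,0,0,0,0,0,0,0,0,0,0,0,0,0,0,0,0,0,0,0,0,0])

```text
time: 22.85
tool_pos: [0.5008, 0.4098, 0.064]
ee_rot: [3.142, -0.001, 1.622]
wrist_force: [-2.4, 0.0, 4.9]
width: 0.0003
finger_force: 3.0
```

The paddle has been held at about 0.10 rad for over 4 s, with the fingers pressing at about 6 N. I'm handing the job in.

```bash
python3 -c "
from bench import *
print(close_job())"
```

```text
the job is handed in; nothing more can be done
None
```

I handed the job in at about 23 s: both pots stand in the long tray, the brown bottle stands in the square tray, the can is unmoved, and the fingers are holding the paddle at about 0.10 rad after more than 4 s there; no verdict was returned.

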